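# Press a broken clay block together in a pump clamp under its cover

## Robot

A 7-joint arm with a two-finger parallel gripper is mounted at the origin on the work surface. World frame = base frame: x ahead of the robot, y to its left, z up, the work surface at z = 0. Lengths are in m, angles in rad, forces in N, time in s.
With the tool pointing down it reaches from about 0.425 to 0.875 m from the base axis. Payload 4.7 kg.
Tool frame: the origin (TCP) lies midway between the tips of the shut fingers; the grasp point (between the pads) lies 19 mm behind it; z points along the fingers, y is the line along which they close (so a half turn about z gives the same grasp; the last joint's range is limited). The gripper opens to 87 mm and grips with 3 to 60 N. Pads are 19 mm wide; open, the fingers measure 117 mm over their backs; the gripper's body (75 mm by 190 mm) begins 51 mm behind the grasp point.
Start: joints at [1.356, 0.321, -0.07, 1.45, 0.023, 1.371, -0.057], TCP at [0.147, -0.633, 0.223] pointing down, gripper open.
Joint ranges: [-2.86, 2.86], [-0.3, 2.09], [-1.38, 1.24], [0.06, 2.45], [-1.56, 4.7], [0.09, 2.05], [-2.69, 2.69]. Speed limits (rad/s): [2.57, 2.57, 3.14, 3.14, 3.14, 3.14, 3.14].

## Interface

Orientations are given as a rotation vector (axis times angle).
In Python, from bench import ctrl gives the robot as it stands. The module is installed in compiled form; this text tells all that it offers.
- The arm moves only by the shell command python3 -m handwheel 'ROWS' [FORCE]. ROWS is JSON, a list of rows, each a list of 7 numbers: the finger opening in m, from 0 to 0.087, then the shift along the tool's x, y, z in m, then the turn, a rotation vector about the tool's x, y, z in degrees. A call has 1 to 12 rows; each row shifts and turns the commanded pose from where the row before left it, along the tool's axes as they then stand; what a row does not reach is not made up. A row lasts 1/8 s, in which the tool goes at most 62.5 mm and 10.7 degrees, less where a joint would pass 70% of its speed; a pose out of reach is approached as far as the arm can. A call is refused whole if a number of a shift passes 0.0625 or a number of a turn 10.7, either way. A call with a gripper value outside its range is refused whole. The fingers move at their own pace and stop on an object; FORCE is the grip in N (left out, the last holds). Time passes only in rows, so rows that do not move let the fingers close. It gives the time, the measured TCP pose, the force, the opening and the grip force at its end, in the units of the state.
- ctrl.get_state(): the state, without advancing time (a new reading comes with each control period).
- ctrl.get_image(name): name is "side" or "top"; returns (picture, depth): 400x640x3 uint8, blue, green, red; 400x640 float32, m along the optical axis (not along the pixel's ray), 0 where there is no reading.
- ctrl.camera_info(name): a dict with "intrinsics" (3x3 intrinsics, pixels), "D" ([k1, k2, p1, p2, k3] as OpenCV has them; the pictures are not rectified), "R" (3x3) and "t" (3): a world point X has camera coordinates R X + t. Camera axes: x right, y down, z forward; pixel columns grow to the right and rows downward; lengths in m; the calibration is good to about 2 mm. A picture is of the moment at which its call begins. camera_info takes no time and is no camera call.
- ctrl.close_job(): hands the job in; it is judged then, once.
The state is a dict: "time": time; "joint_positions": joint angles; "qd": joint speeds; "joint_torque": joint torques, N m; "position": TCP position; "tool_rot": TCP orientation; "ft_force": force on the tool from outside, world axes, zero at the start; "torque": the same for the moment, N m; "grip_width": opening from 0.0 (shut) to 1.0 (fully open); "grip_force": force on a finger pad.
Only numpy, scipy, OpenCV 4.12 (cv2) and the standard library are available. Lean on these libraries where they do the work, as an engineer would, in place of code of your own. Each camera call takes 0.05 s, during which the arm holds its last target. There are 200 camera calls.

## Task

Gently lower the clear cover over the broken clay block until it rests on its stop posts. Then work the clamp's trigger back and forth, without pushing the jaw itself, until the cork pad reaches the block and presses its two halves firmly together against the end stop, with the pad's springs squeezed about half way and never nearly flat, which would crush the clay. Finish while still holding the trigger pulled so that the pressure stays on, and leave the bowl, pen cup and pill tin where they are.

Things in the scene. Friction and masses are not known exactly. Their poses are not given: they have to be found in the camera images.
- jig: Mending jig fixed to the table: plywood board 170 (x) x 390 (y) x 15 mm; bar clamp at the -y end, end stop at the +y end. Origin on the table, mid x; the board spans y -215 to +175 mm. z up; +y: the way the jaw advances; +x: away from the robot (yaw varies up to 0.3). Jaw, pad and block are centred on x = 0, z = 35 mm. Nothing is over 65 mm high between trigger and cover.
- anvil_face (a point): Middle of the dark wooden end stop's face, at jig (0, 130, 35) mm; the stop is 90 mm wide (x), top at z = 60 mm.
- handle_top (a point): Top of the clamp's fixed upright black handle, 28 (x) x 18 (y) mm, at jig (0, -146, 170) mm; it stands on the black housing (y -155 to -85, 81 mm high).
- cover (a joint): Angle (rad) of the cover, a wooden frame 150 (from hinge) x 146 x 10 mm with a clear pane: 0 = level on two rubber-capped stop posts; grows as the near edge rises; starts 0.8 to 1.25. Its stiff hinge keeps it where it is left; 2 to 4 N at the edge moves it. Fingertips pushing its outer face (up when closed, up and +x when open) lower it. Gentle: under 1.2 rad/s over the last 0.2 rad, under 60 N.
- cover_hinge (a point): Middle of the cover's hinge line, which runs along jig y at the far side, at jig (77, 89, 78) mm.
- cover_edge (a point): Point on the cover's outer face, mid width (jig y = 89 mm), 10 mm inside its free edge, 140 mm from the hinge line and 5 mm above its mid plane.
- trigger (a joint): Angle (rad) of the trigger, a steel bar 26 (x) x 10 (y) mm, top z = 170, upright before the handle: 0 released, 0.4 fully pulled. Turns about a pin along jig x at y -100, z 75 mm; its top moves to -y, to the handle. A spring returns it (2 N at the grip at 0, 4 N at 0.4). A pull drives the jaw on about 32 mm per rad; the ratchet (5 mm teeth) may leave up to 5 mm of each pull idle.
- trigger_grip (a point): Middle of the trigger's +y face, 75 mm above its pin, at jig (0, -95, 150) mm when released: where to pull. Stroke here 29 mm (13 mm at the jaw). Hook it at this side with closed fingertips and draw it to -y, or squeeze it against the handle (60 mm over both when released). With the pad half squeezed (7 mm) the pull here is about 11 N.
- jaw (a joint): Advance (m) of the jaw with its toothed bar to the end stop, 0 to 0.080; starts 0.012 to 0.032. The pad's face is at jig y = -0.020 + jaw - pad. Friction of 3 N keeps the jaw when the trigger is released, no more: under pressure it slips back once the trigger is let go.
- pad (a joint): How far (m) the jaw's cork pad (50 x 36 x 12 mm) has been pressed back on its springs: 0 free, 0.014 flat, 2 N per mm. It shows the clamping force. Firm is 0.004 to 0.0105 (8 to 21 N); more than 0.012 (24 N) crushes the clay.
- jaw_top (a point): Top of the steel jaw (50 x 16 mm, z = 64 mm), which the robot must not push.
- half_a: Half of the terracotta block, 60 (x) x 45 (y) x 40 mm high, 210 g, loose on the jig's board and standing at the end stop; origin at the centre of its underside.
- half_b: The other half, same size, loose, 4 to 9 mm before half_a on the jaw's side; origin at the centre of its underside. The jaw pushes it up to half_a.
- bowl: Glazed bowl, 120 mm wide, 55 mm high, origin under its centre. Leave alone.
- pen_cup: Grey plastic pen cup, 72 mm wide, 95 mm high, origin under its centre. Leave alone.
- pill_tin: Aluminium pill tin, 55 mm wide, 38 mm high, origin under its centre. Leave alone.
Not all that is in view belongs to the job. What is shaped like the half_b but black or blue is not meant.

How it is judged:
On the way, in this order (a step that is already met when the one before it is completed fails the run):
1. the cover rests on its stop posts (value of joint cover below 0.04 rad), for 0.2 s.
2. the pad has reached the block and presses it (value of joint pad above 0.002 m and value of joint cover below 0.05 rad), for 0.1 s.
At the end, for the whole second after the job is handed in: Cover within 0.05 rad of its stop; pad pressed back 4 to 10.5 mm; both halves upright and at rest, pressed together (over 3 N), half_a within 3 mm of the end stop, half_b pushed up to it within 3 mm; fingers still hold the trigger pulled (over 0.03 rad, over 1.5 N) (value of joint cover below 0.05 rad and value of joint pad between 0.004 and 0.0105 m and contact force between half_a and half_b above 3 N and y of half_a in the frame of jig above 0.1045 m and y of half_b in the frame of jig above 0.0595 m and angle between each of half_a, half_b's own z axis and vertical below 0.1 rad and value of joint trigger above 0.03 rad and contact force between the fingers and trigger above 1.5 N and linear speed of half_b below 0.01 m/s); the arm keeps its last pose, push and grip.
It fails at once if the cover is slammed onto its stop (value of joint cover below 0.2 rad and velocity of joint cover below -1.2 rad/s).
It fails at once if the cover is pressed too hard (contact force between any of the arm, the fingers and cover above 60 N).
It fails at once if the block is crushed: pad pressed back more than 12 mm (value of joint pad above 0.012 m).
It fails at once if the robot pushes the jaw or the block itself (contact force between any of the arm, the fingers and jaw above 2 N or contact force between any of the arm, the fingers and half_a above 2 N or contact force between any of the arm, the fingers and half_b above 2 N).
It fails at once if a bystander is moved (distance of any of bowl, pen_cup, pill_tin from where it was at the start of the episode above 0.02 m).
It also fails if it takes over 67 s, if anything falls off the work surface, if the arm or the gripper's body presses on something with over 40 N, if the wrist force passes 120 N, or if a joint passes its speed limit or range.

## Working session

There is one attempt and no reset: what is moved stays moved. The work goes in short steps, Python scripts to look and compute and a shell command to move; the robot and the scene stay as the last step left them, time stands still between calls to the robot, and variables do not carry over. Pictures are saved under pics/ and viewed, at most 10 in all, crops included, and the job is handed in when it is done.

```bash
mkdir -p pics
cat > h.py <<'E'
import numpy as np, cv2
from bench import ctrl
from scipy.spatial.transform import Rotation as Ro
def snap(n,f):
    im,d=ctrl.get_image(n); cv2.imwrite(f'pics/{f}.png',im); np.save(f'pics/{f}.npy',d); return im,d
def world(n,d,px,r=1):
    c=ctrl.camera_info(n);K=np.array(c['intrinsics']);D=np.array(c['D']);out=[]
    for u,v in px:
        p=d[int(v)-r:int(v)+r+1,int(u)-r:int(u)+r+1];p=p[p>0]
        z=np.median(p) if len(p) else np.nan
        x=cv2.undistortPoints(np.array([[[u,v]]],float),K,D)[0,0]
        out.append(np.array(c['R']).T@(np.array([x[0]*z,x[1]*z,z])-np.array(c['t'])))
    return np.array(out)
def proj(n,P):
    c=ctrl.camera_info(n);return cv2.projectPoints(np.array(P,float),cv2.Rodrigues(np.array(c['R']))[0],np.array(c['t'],float),np.array(c['intrinsics']),np.array(c['D'],float))[0][:,0]
E
python3 - <<'E'
from h import *
snap('top','top0');snap('side','side0')
for n in('top','side'):
    c=ctrl.camera_info(n);print(n,np.round(c['R'],2).tolist(),np.round(c['t'],2))
s=ctrl.get_state();print(s['time'],s['position'],s['tool_rot'],Ro.from_rotvec(s['tool_rot']).as_matrix().round(2))
E
```

```text
top [[0.0, -1.0, -0.02], [-0.99, -0.0, -0.1], [0.1, 0.02, -0.99]] [0.03 0.58 1.01]
side [[-0.74, -0.67, 0.01], [-0.53, 0.57, -0.63], [0.41, -0.47, -0.78]] [0.44 0.36 0.98]
0.1 [ 0.14723939 -0.63257197  0.22154597] [-3.11931808e+00 -3.58340052e-01  4.21647597e-04] [[ 0.97  0.23 -0.  ]
 [ 0.23 -0.97  0.  ]
 [-0.   -0.   -1.  ]]
```

View pics/top0.png

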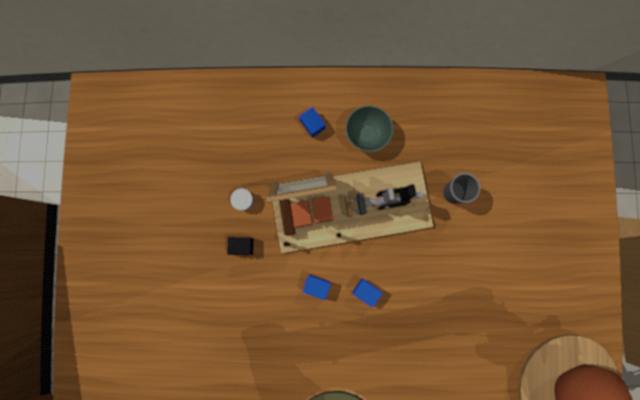

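View pics/side0.png

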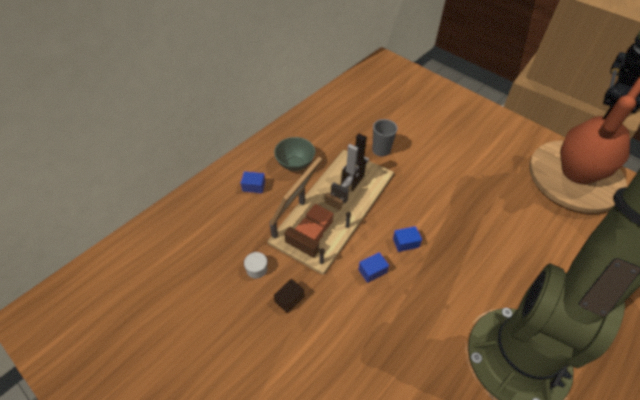

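The top view shows the jig at px (265–435, 162–252), with the end stop at (287,217), the terracotta halves at (300,213) and (321,209), and the trigger and handle at about (390–410,197). The cover is open, at about (300,187). Candidates that could be mistaken for the block are the blue blocks (312,122), (317,287), (367,293) and the black one (240,246). The terracotta halves inside the jig are the real ones. I'll check them in a close crop.

Run:
```python
from h import *
im=cv2.imread('pics/top0.png');d=np.load('pics/top0.npy')
a=cv2.resize(im[155:260,262:442],None,fx=4.4,fy=4.4,interpolation=cv2.INTER_CUBIC);cv2.imwrite('pics/c1.png',a)
im=cv2.imread('pics/side0.png')
a=cv2.resize(im[125:275,260:400],None,fx=4,fy=4,interpolation=cv2.INTER_CUBIC);cv2.imwrite('pics/c2.png',a)
print(world('top',d,[(422,163),(433,226),(283,250),(465,188),(370,130),(242,200)],0).round(3))
```

```text
[[ 0.685 -0.222  0.002]
 [ 0.522 -0.247  0.   ]
 [ 0.46   0.134  0.017]
 [ 0.617 -0.327  0.02 ]
 [ 0.772 -0.088  0.004]
 [ 0.583  0.236  0.038]]
```

View pics/c1.png

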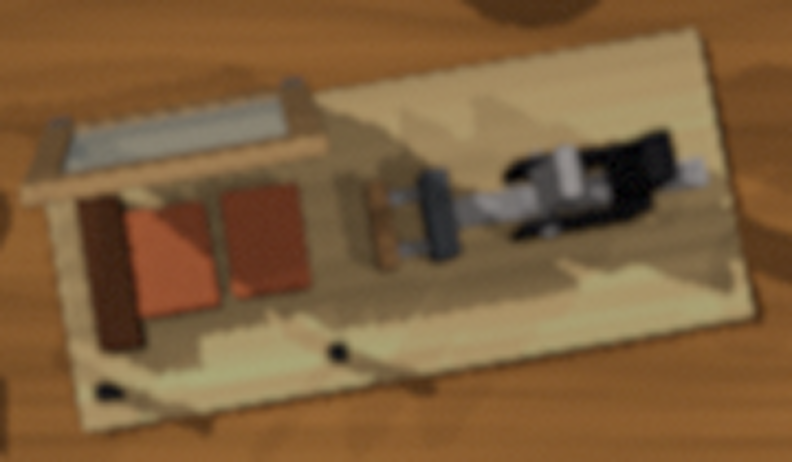

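View pics/c2.png

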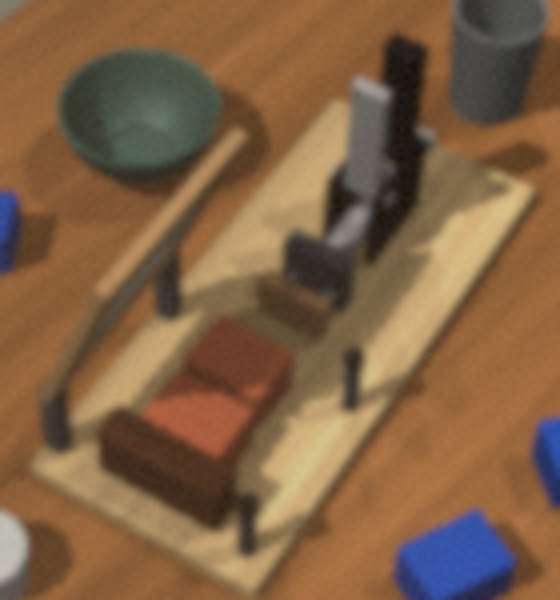

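The crop confirms it: terracotta halves lie between the dark end stop and the cork pad, the cover leans open at the far side, and the grey trigger stands before the black handle. Next I'll fit the jig pose from the corners I read off.

```bash
cat > fit.py <<'E'
from h import *
from scipy.optimize import least_squares
T=[((697,30),(85,-215,15)),((755,318),(-85,-215,15)),((85,430),(-85,175,15)),((143,347),(-45,130,60)),((122,195),(45,130,60))]
S=[((535,190),(-85,-215,15)),((340,100),(85,-215,15)),((255,592),(-85,175,15)),((35,468),(85,175,15)),((407,42),(0,-146,170)),((370,88),(0,-100,170))]
tp=np.array([a for a,_ in T])/4.4+[262,155];sp=np.array([a for a,_ in S])/4+[260,125]
def J(p,q): 
    return Ro.from_euler('z',p[2]).apply(np.array(q,float)/1000)+[p[0],p[1],0]
cov=lambda c:[(77-150*np.cos(c),89+s*73,78+150*np.sin(c)) for s in(1,-1)]
cp=np.array([(26,190),(324,143)])/4.4+[262,155]
f=lambda p:np.r_[(proj('top',J(p,[b for _,b in T]))-tp).ravel(),(proj('side',J(p,[b for _,b in S]))-sp).ravel(),(proj('top',J(p,cov(p[3])))-cp).ravel()]
r=least_squares(f,[.57,-.05,.16,1.]);p=r.x
if __name__=='__main__':
    print(p.round(4));print(f(p).round(1))
    c=p[3];e=(77-140*np.cos(c)+5*np.sin(c),89,78+140*np.sin(c)+5*np.cos(c))
    for n,q in dict(edge=e,edge0=(-63,89,83),hinge=(77,89,78),grip=(0,-95,150),handle=(0,-146,170)).items():print(n,J(p,[q]).round(4))
E
python3 fit.py
```

```text
[ 0.565  -0.0188  0.1752  1.2469]
[ 0.2 -0.3  0.1 -0.4 -0.1  0.7  0.1  0.4 -1.1 -1.6  0.9 -0.3 -0.8 -0.5
  0.5  0.1 -0.8 -0.6  0.5  1.1  1.2  0.2 -1.3  0.8  1.2 -0.7]
edge [[0.5861 0.0753 0.2123]]
edge0 [[0.4875 0.0578 0.083 ]]
hinge [[0.6253 0.0822 0.078 ]]
grip [[ 0.5816 -0.1124  0.15  ]]
handle [[ 0.5905 -0.1626  0.17  ]]
```

```bash
python3 -m handwheel '[[0,0,0,-0.05,0,0,3.1],[0,0,0,-0.05,0,0,0],[0,0.043,-0.044,0,0,0,0],[0,0.043,-0.044,0,0,0,0],[0,0.043,-0.044,0,0,0,0],[0,0.043,-0.044,0,0,0,0],[0,0.043,-0.044,0,0,0,0],[0,0.043,-0.044,0,0,0,0],[0,0.043,-0.044,0,0,0,0],[0,0.043,-0.044,0,0,0,0],[0,0.043,-0.044,0,0,0,0],[0,0.043,-0.044,0,0,0,0]]' 20
cat > w.py <<'E'
from fit import *
import sys
s=ctrl.get_state();R=Ro.from_rotvec(s['tool_rot']);P=np.array(s['position'])
j=Ro.from_euler('z',-p[2]).apply(P-[p[0],p[1],0])*1000
print('t',s['time'],'jig tcp mm',j.round(1),'ypr err deg',(Ro.from_euler('z',p[2])*Ro.from_euler('x',np.pi)).inv().__mul__(R).as_rotvec(degrees=True).round(1),'F jig',Ro.from_euler('z',-p[2]).apply(s['ft_force']).round(1),s['grip_width'])
if len(sys.argv)>3: 
    print('tool shift',R.inv().apply(Ro.from_euler('z',p[2]).apply(np.array(list(map(float,sys.argv[1:4])))-j)).round(1))
E
python3 w.py 85 89 200
```

```text
time: 1.6
position: [0.495, -0.1233, 0.3224]
tool_rot: [3.129, 0.273, -0.0]
ft_force: [0.9, -1.0, 0.4]
grip_width: 0.005
grip_force: 0.0
t 1.6 jig tcp mm [-87.2 -90.7 322.4] ypr err deg [-0.  -0.   0.1] F jig [ 0.8 -1.1  0.4] 0.005169191018445095
tool shift [ 172.1 -179.9  122.3]
```

```bash
python3 -m handwheel '[[0,0.043,-0.045,0,0,0,0],[0,0.043,-0.045,0,0,0,0],[0,0.043,-0.045,0,0,0,0],[0,0.043,-0.045,0,0,0,0],[0,0,0,0.03,0,0,0],[0,0,0,0.04,0,0,0],[0,0,0,0.04,0,0,0],[0,0,0,0.012,0,0,0],[0,0,0,0,0,0,0]]'
python3 - <<'E'
from h import *
im,_=snap('side','s2');cv2.imwrite('pics/s2c.png',cv2.resize(im[60:270,230:430],None,fx=2.8,fy=2.8,interpolation=cv2.INTER_CUBIC))
E
python3 w.py 62 89 200; python3 -c "
import numpy as np
for c in np.arange(1.25,-.01,-.125): print(round(c,3),round(77-125*np.cos(c)+5*np.sin(c)+9.5,1),round(78+125*np.sin(c)+5*np.cos(c),1))"
```

```text
time: 2.72
position: [0.6323, 0.0819, 0.2003]
tool_rot: [-3.13, -0.274, 0.002]
ft_force: [-0.1, -0.3, 1.1]
grip_width: 0.009
grip_force: 0.0
t 2.775 jig tcp mm [ 84.6  87.7 201.6] ypr err deg [0.  0.1 0. ] F jig [-0.1  0.4 -0.2] 0.005709741988878989
tool shift [-22.6  -1.3   1.6]
1.25 51.8 198.2
1.125 37.1 192.9
1.0 23.2 185.9
0.875 10.2 177.1
0.75 -1.6 166.9
0.625 -11.9 155.2
0.5 -20.8 142.3
0.375 -28.0 128.4
0.25 -33.4 113.8
0.125 -36.9 98.5
0.0 -38.5 83.0
```

View pics/s2c.png

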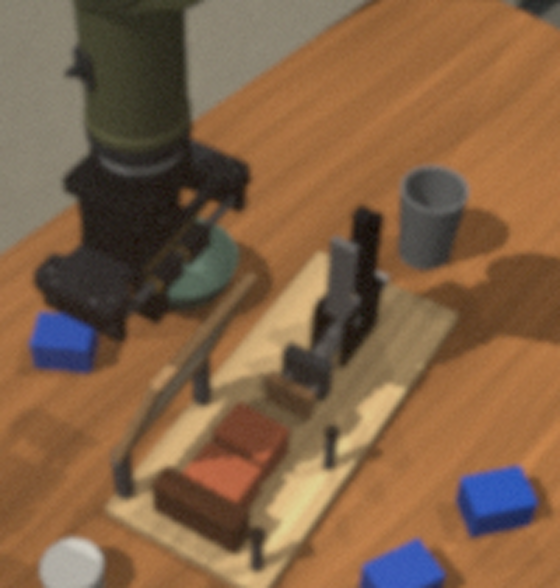

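The picture shows the closed fingers behind the open cover near its upper edge, at crop px (165,370). I'll follow the arc from there.

```bash
python3 -m handwheel '[[0,-0.017,0,0.001,0,0,0],[0,-0.015,0,0.001,0,0,0],[0,-0.0147,0,0.0053,0,0,0],[0,-0.0139,0,0.007,0,0,0],[0,-0.013,0,0.0088,0,0,0],[0,-0.0118,0,0.0102,0,0,0],[0,-0.0103,0,0.0117,0,0,0],[0,-0.0089,0,0.0129,0,0,0],[0,-0.0036,0,0.007,0,0,0],[0,-0.0036,0,0.007,0,0,0],[0,-0.0027,0,0.0073,0,0,0],[0,-0.0027,0,0.0073,0,0,0]]'; python3 w.py -33 89 114
python3 - <<'E'
from h import *
im,_=snap('side','s3');cv2.imwrite('pics/s3c.png',cv2.resize(im[60:270,230:430],None,fx=2.8,fy=2.8,interpolation=cv2.INTER_CUBIC))
E
```

```text
time: 4.28
position: [0.5172, 0.0618, 0.1136]
tool_rot: [-3.13, -0.274, -0.0]
ft_force: [1.1, 1.6, 0.1]
grip_width: 0.005
grip_force: 0.7
t 4.275 jig tcp mm [-33.1  87.7 113.6] ypr err deg [0. 0. 0.] F jig [1.4 1.4 0.1] 0.004702178503455845
tool shift [ 0.1 -1.3 -0.4]
```

View pics/s3c.png

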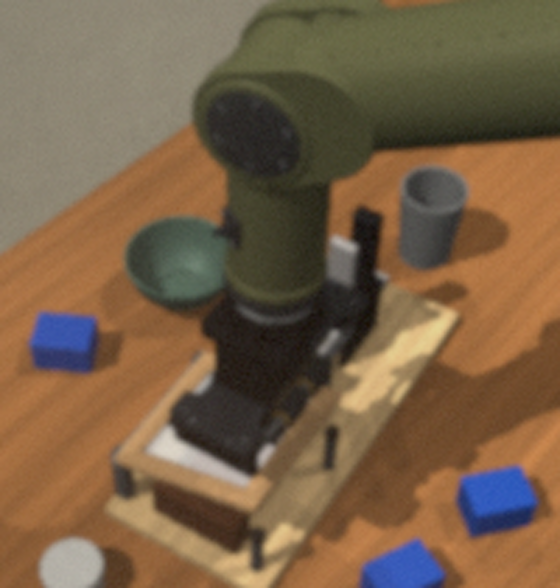

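The cover follows and is nearly down. I'll finish slowly.

```bash
python3 -m handwheel '[[0,-0.001,0,0.005,0,0,0],[0,-0.001,0,0.005,0,0,0],[0,-0.001,0,0.005,0,0,0],[0,-0.001,0,0.004,0,0,0],[0,0,0,0.004,0,0,0],[0,0,0,0.003,0,0,0],[0,0,0,0.003,0,0,0],[0,0,0,0.002,0,0,0],[0,0,0,0.001,0,0,0]]'; python3 w.py
```

```text
time: 5.45
position: [0.5131, 0.061, 0.0819]
tool_rot: [3.129, 0.274, -0.0]
ft_force: [-1.1, -0.4, 1.9]
grip_width: 0.007
grip_force: 0.6
t 5.45 jig tcp mm [-37.3  87.6  81.9] ypr err deg [-0. -0.  0.] F jig [-1.1 -0.2  1.9] 0.0073116348708496814
```

```bash
python3 -m handwheel '[[0,0,0,0.001,0,0,0],[0,0,0,0.001,0,0,0],[0,0,0,0,0,0,0]]'; python3 -m handwheel '[[0,0,0,0.001,0,0,0],[0,0,0,0,0,0,0],[0,0,0,0,0,0,0]]'
```

```text
time: 5.82
position: [0.5131, 0.061, 0.0804]
tool_rot: [3.129, 0.274, -0.0]
ft_force: [-1.3, -0.2, 5.0]
grip_width: 0.009
grip_force: 2.4
time: 6.2
position: [0.5132, 0.061, 0.0803]
tool_rot: [3.129, 0.274, -0.0]
ft_force: [-4.9, -1.1, 11.6]
grip_width: 0.001
grip_force: 6.0
```

The cover has seated: z stops at 80.4 mm while the force rises to 12 N. Next I'll check the wrist range and estimate the jaw from the first crop.

```bash
python3 - <<'E'
from fit import *
print(np.round(ctrl.get_state()['joint_positions'],2))
def onplane(px,z):
    f=lambda q:(proj('top',J(p,[(q[0],q[1],z)]))[0]-px); return least_squares(f,[0,0]).x
for nm,c,z in [('padface',(372,225),53),('pad back',(398,225),53),('jawfront',(420,215),64),('jawback',(455,215),64),('halfb near',(308,240),55),('halfb far',(225,245),55),('a near',(217,255),55)]:
    print(nm,onplane(np.array(c)/4.4+[262,155],z).round(1))
E
python3 w.py 0 -70 200
```

```text
[ 0.54  0.24 -0.78  1.92  0.2   1.06 -1.72]
padface [ 1.2 -5.5]
pad back [ -1.3 -19.6]
jawfront [  1.1 -31.8]
jawback [ -2.2 -50.6]
halfb near [-1.1 30.9]
halfb far [ 4.  76.6]
a near [-0.7 81.9]
t 6.2 jig tcp mm [-37.1  87.7  80.3] ypr err deg [-0.1 -0.   0. ] F jig [-5.  -0.2 11.6] 0.0006023364924193437
tool shift [  37.2  157.8 -119.5]
```

```bash
python3 -m handwheel '[[0,0,0,-0.06,0,0,0],[0,0,0,-0.06,0,0,0],[0,0.0093,0.0395,0,0,0,0],[0,0.0093,0.0395,0,0,0,0],[0,0.0093,0.0395,0,0,0,0],[0,0.0093,0.0395,0,0,0,0],[0,0,0,0,0,0,10],[0,0,0,0,0,0,10],[0,0,0,0,0,0,10],[0,0,0,0,0,0,10],[0,0,0,0,0,0,10],[0,0,0,0,0,0,10]]' 40;  python3 -m handwheel '[[0,0,0,0,0,0,10],[0,0,0,0,0,0,10],[0,0,0,0,0,0,10],[0,0,0,0,0,0,0]]'; python3 w.py 0 -72 145
python3 - <<'E'
from fit import *
print(np.round(ctrl.get_state()['joint_positions'],2))
im,d=snap('top','t4');cv2.imwrite('pics/t4c.png',cv2.resize(im[155:260,262:442],None,fx=4.4,fy=4.4,interpolation=cv2.INTER_CUBIC))
q=[(-66,y,83) for y in (30,60,89,120,145)]
w=world('top',d,proj('top',J(p,q)),1);print(w[:,2].round(4))
E
```

```text
time: 7.7
position: [0.5775, -0.0881, 0.1987]
tool_rot: [-2.843, 1.335, -0.001]
ft_force: [0.7, -0.1, -0.3]
grip_width: 0.005
grip_force: 0.0
time: 8.2
position: [0.5748, -0.0879, 0.1872]
tool_rot: [2.589, -1.749, -0.028]
ft_force: [0.4, 1.6, 0.2]
grip_width: 0.006
grip_force: 0.0
t 8.2 jig tcp mm [ -2.4 -69.7 187.2] ypr err deg [-1.  -1.2 78.1] F jig [0.7 1.5 0.2] 0.005948640622867624
tool shift [ 3.  -2.9 42.1]
[ 0.12  0.21 -0.02  1.66  0.01  1.3  -2.66]
[0.0827 0.0828 0.083  0.0824 0.0829]
```

View pics/t4c.png

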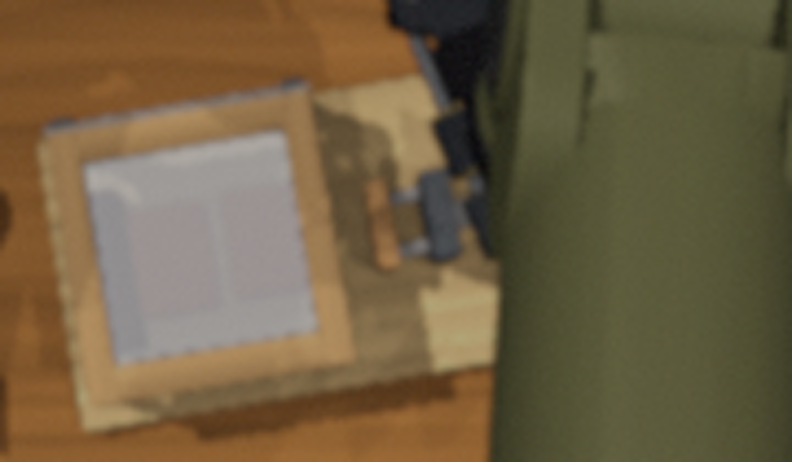

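The cover is level (edge z 83 mm) and the jaw is visible at crop (438,215). Joint 7 hit its limit, so I'll turn the other way instead.

```bash
python3 -m handwheel '[[0,0,0,-0.02,0,0,-10.5],[0,0,0,0,0,0,-10.5],[0,0,0,0,0,0,-10.5],[0,0,0,0,0,0,-10.5],[0,0,0,0,0,0,-10.5],[0,0,0,0,0,0,-10.5],[0,0,0,0,0,0,-10.5],[0,0,0,0,0,0,-10.5],[0,0,0,0,0,0,-10.5],[0,0,0,0,0,0,-10.5],[0,0,0,0,0,0,-10.5],[0,0,0,0,0,0,-10.5]]';  python3 -m handwheel '[[0,0,0,0,0,0,-10.5],[0,0,0,0,0,0,-10.5],[0,0,0,0,0,0,-10.5],[0,0,0,0,0,0,-10.5],[0,0,0,0,0,0,0]]'
cat >> w.py <<'E'
print('turn to jig-90',(R.inv()*Ro.from_euler('z',p[2])*Ro.from_euler('x',np.pi)*Ro.from_euler('z',-np.pi/2)).as_rotvec(degrees=True).round(1),np.round(s['joint_positions'],2)[[4,6]])
E
python3 w.py 0 -75 145
```

```text
time: 9.75
position: [0.5754, -0.0885, 0.2082]
tool_rot: [-2.737, -1.523, 0.031]
ft_force: [0.7, -0.1, 0.1]
grip_width: 0.009
grip_force: 0.0
time: 10.38
position: [0.5753, -0.0887, 0.2082]
tool_rot: [-2.015, -2.389, 0.024]
ft_force: [-0.5, 0.1, -0.2]
grip_width: 0.007
grip_force: 0.0
t 10.375 jig tcp mm [ -2.1 -70.6 208.2] ypr err deg [  1.1  -0.9 -89.7] F jig [-0.5  0.2 -0.2] 0.006547343640542185
tool shift [-4.5  3.5 63.2]
turn to jig-90 [-1.3 -0.1 -0.3] [0.07 0.22]
```

```bash
python3 -m handwheel '[[0,0,0.002,0,-1.3,-0.1,-0.3],[0,0,0,0.03,0,0,0],[0,0,0,0.031,0,0,0],[0,0,0,0,0,0,0]]';python3 w.py 0 -85 145
python3 -m handwheel '[[0,-0.008,0,0,0,0,0],[0,-0.006,0,0,0,0,0],[0,-0.003,0,0,0,0,0],[0,-0.003,0,0,0,0,0],[0,0,0,0,0,0,0],[0,0,0,0,0,0,0]]';python3 w.py
```

```text
time: 10.88
position: [0.5751, -0.0881, 0.1445]
tool_rot: [-2.016, -2.403, 0.004]
ft_force: [-0.6, 0.9, 0.3]
grip_width: 0.005
grip_force: 0.0
t 10.875 jig tcp mm [ -2.2 -70.  144.5] ypr err deg [  0.3  -0.1 -90. ] F jig [-0.5  1.   0.3] 0.005151071283554114
tool shift [-15.    2.2  -0.5]
turn to jig-90 [-0.3 -0.1 -0. ] [0.08 0.22]
time: 11.62
position: [0.5807, -0.1076, 0.1469]
tool_rot: [-2.017, -2.408, 0.0]
ft_force: [0.7, 1.8, 2.5]
grip_width: 0.004
grip_force: 1.2
t 11.625 jig tcp mm [ -0.  -90.1 146.9] ypr err deg [  0.   -0.  -90.1] F jig [1.  1.6 2.5] 0.0038085804924017277
turn to jig-90 [-0.  -0.   0.1] [0.08 0.25]
```

```bash
python3 -m handwheel '[[0,-0.006,0,0,0,0,0],[0,-0.006,0,0,0,0,0],[0,-0.006,0,0,0,0,0],[0,-0.005,0,0,0,0,0],[0,0,0,0,0,0,0],[0,0,0,0,0,0,0]]';python3 w.py
python3 - <<'E'
from h import *
im,d=snap('top','t5');a=cv2.resize(im[155:260,262:442],None,fx=3.3,fy=3.3,interpolation=cv2.INTER_CUBIC)
im,d=snap('side','s5');b=cv2.resize(im[85:275,260:400],None,fx=3,fy=3,interpolation=cv2.INTER_CUBIC)[:,60:]
a=np.vstack([a,np.zeros((max(0,b.shape[0]-a.shape[0]),a.shape[1],3),np.uint8)]);b=np.vstack([b,np.zeros((a.shape[0]-b.shape[0],b.shape[1],3),np.uint8)])
o=np.hstack([a,b])[:, :];print(o.shape);cv2.imwrite('pics/m5.png',cv2.resize(o,None,fx=.82,fy=.82))
E
```

```text
time: 12.38
position: [0.5836, -0.1296, 0.1455]
tool_rot: [-2.015, -2.405, 0.001]
ft_force: [-0.2, 4.9, -1.4]
grip_width: 0.007
grip_force: 2.2
t 12.375 jig tcp mm [  -1.  -112.4  145.5] ypr err deg [  0.3  -0.  -90.1] F jig [ 0.6  4.8 -1.4] 0.006966482338730867
turn to jig-90 [-0.2 -0.1  0.1] [0.08 0.29]
(570, 954, 3)
```

View pics/m5.png

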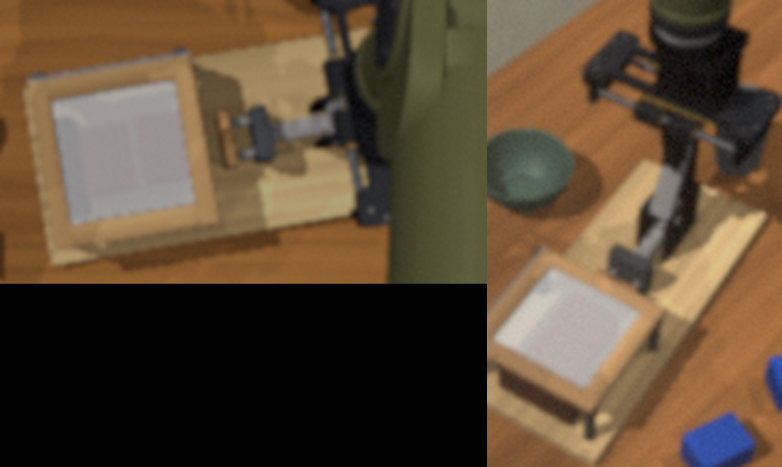

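The trigger is tilted and the jaw has moved on (front at about (248,132) in the left crop). I'll write a depth-based jaw tracker, release and pull again.

```bash
cat > jaw.py <<'E'
from fit import *
import sys
def jawpos(d):
    ys=np.arange(-75,16,1.);out=[]
    for x in(-19,-15,15,19):
        px=proj('top',J(p,[(x,y,64) for y in ys]))
        c=ctrl.camera_info('top');K=np.array(c['intrinsics']);n=cv2.undistortPoints(px[:,None],K,np.array(c['D']))[:,0]
        z=cv2.remap(d,px[:,0].astype(np.float32),px[:,1].astype(np.float32),cv2.INTER_LINEAR)
        W=(np.c_[n*z[:,None],z]-np.array(c['t']))@np.array(c['R'])
        k=(W[:,2]>.045)&(W[:,2]<.075);k&=(ys>-60)
        if k.any(): out.append((ys[k].min(),ys[k].max()))
    return out
for f in sys.argv[1:]:
    d=np.load(f'pics/{f}.npy') if f!='now' else ctrl.get_image('top')[1]
    print(f,jawpos(d))
E
python3 jaw.py top0 t4 t5
python3 -m handwheel '[[0,0.010,0,0,0,0,0],[0,0.010,0,0,0,0,0],[0,0.010,0,0,0,0,0],[0,0,0,0,0,0,0],[0,0,0,0,0,0,0],[0,-0.008,0,0,0,0,0],[0,-0.008,0,0,0,0,0],[0,-0.007,0,0,0,0,0],[0,-0.007,0,0,0,0,0],[0,0,0,0,0,0,0],[0,0,0,0,0,0,0]]';python3 w.py; python3 jaw.py now
```

```text
time: 13.85
position: [0.5839, -0.13, 0.1458]
tool_rot: [-2.015, -2.405, 0.001]
ft_force: [-1.0, 5.8, -1.2]
grip_width: 0.005
grip_force: 2.3
t 13.85 jig tcp mm [  -0.8 -112.7  145.8] ypr err deg [  0.2  -0.  -90. ] F jig [ 0.   5.9 -1.2] 0.005477716272947449
turn to jig-90 [-0.1 -0.1  0. ] [0.08 0.29]Traceback (most recent call last):
  File "jaw.py", line 15, in <module>
    print(f,jawpos(d))
            ~~~~~~^^^
  File "jaw.py", line 9, in jawpos
    W=(np.c_[n*z[:,None],z]-np.array(c['t']))@np.array(c['R'])
       ~~~~~^^^^^^^^^^^^^^^
    res = self.concatenate(tuple(objs), axis=axis)
ValueError: all the input arrays must have same number of dimensions, but the array at index 0 has 3 dimension(s) and the array at index 1 has 2 dimension(s)
Traceback (most recent call last):
  File "jaw.py", line 15, in <module>
    print(f,jawpos(d))
            ~~~~~~^^^
  File "jaw.py", line 9, in jawpos
    W=(np.c_[n*z[:,None],z]-np.array(c['t']))@np.array(c['R'])
       ~~~~~^^^^^^^^^^^^^^^
ValueError: all the input arrays must have same number of dimensions, but the array at index 0 has 3 dimension(s) and the array at index 1 has 2 dimension(s)
```

```bash
sed -i "s/cv2.INTER_LINEAR)/cv2.INTER_LINEAR).ravel()/" jaw.py; python3 jaw.py top0 t4 t5 now
```

```text
top0 [(np.float64(-49.0), np.float64(-5.0)), (np.float64(-50.0), np.float64(-5.0)), (np.float64(-51.0), np.float64(-5.0)), (np.float64(-50.0), np.float64(-5.0))]
t4 [(np.float64(-49.0), np.float64(-5.0)), (np.float64(-58.0), np.float64(-5.0)), (np.float64(-52.0), np.float64(-5.0)), (np.float64(-48.0), np.float64(-4.0))]
t5 [(np.float64(-46.0), np.float64(2.0)), (np.float64(-43.0), np.float64(3.0)), (np.float64(-42.0), np.float64(3.0)), (np.float64(-42.0), np.float64(3.0))]
now [(np.float64(-32.0), np.float64(12.0)), (np.float64(-33.0), np.float64(12.0)), (np.float64(-31.0), np.float64(13.0)), (np.float64(-32.0), np.float64(13.0))]
```

```bash
python3 -m handwheel '[[0,0.010,0,0,0,0,0],[0,0.010,0,0,0,0,0],[0,0.010,0,0,0,0,0],[0,0,0,0,0,0,0],[0,0,0,0,0,0,0],[0,-0.008,0,0,0,0,0],[0,-0.008,0,0,0,0,0],[0,-0.007,0,0,0,0,0],[0,-0.007,0,0,0,0,0],[0,0,0,0,0,0,0],[0,0,0,0,0,0,0]]';python3 w.py; python3 jaw.py now
python3 -m handwheel '[[0,0.010,0,0,0,0,0],[0,0.010,0,0,0,0,0],[0,0.010,0,0,0,0,0],[0,0,0,0,0,0,0],[0,0,0,0,0,0,0],[0,-0.008,0,0,0,0,0],[0,-0.008,0,0,0,0,0],[0,-0.004,0,0,0,0,0],[0,-0.004,0,0,0,0,0],[0,-0.003,0,0,0,0,0],[0,-0.003,0,0,0,0,0],[0,0,0,0,0,0,0]]';python3 w.py; python3 jaw.py now
```

```text
time: 15.32
position: [0.5839, -0.13, 0.1457]
tool_rot: [-2.015, -2.405, 0.001]
ft_force: [-1.0, 5.7, -1.0]
grip_width: 0.004
grip_force: 2.3
t 15.325 jig tcp mm [  -0.8 -112.7  145.7] ypr err deg [  0.2  -0.  -90. ] F jig [-0.   5.8 -1. ] 0.004337333428671209
turn to jig-90 [-0.2 -0.1  0. ] [0.08 0.29]
now [(np.float64(-23.0), np.float64(15.0)), (np.float64(-23.0), np.float64(15.0)), (np.float64(-21.0), np.float64(15.0)), (np.float64(-22.0), np.float64(15.0))]
time: 16.88
position: [0.5838, -0.1297, 0.1457]
tool_rot: [-2.015, -2.405, 0.001]
ft_force: [-0.2, 6.2, -2.2]
grip_width: 0.006
grip_force: 2.4
t 16.875 jig tcp mm [  -0.8 -112.4  145.7] ypr err deg [  0.2  -0.  -90.1] F jig [ 0.9  6.1 -2.2] 0.0059686604176876455
turn to jig-90 [-0.2 -0.1  0.1] [0.08 0.29]
now [(np.float64(-13.0), np.float64(3.0)), (np.float64(-13.0), np.float64(3.0)), (np.float64(-12.0), np.float64(3.0)), (np.float64(-12.0), np.float64(3.0))]
```

```bash
python3 -m handwheel '[[0,0.010,0,0,0,0,0],[0,0.010,0,0,0,0,0],[0,0.010,0,0,0,0,0],[0,0,0,0,0,0,0],[0,0,0,0,0,0,0],[0,-0.008,0,0,0,0,0],[0,-0.006,0,0,0,0,0],[0,-0.004,0,0,0,0,0],[0,0,0,0,0,0,0],[0,0,0,0,0,0,0]]';python3 w.py;python3 jaw.py now
python3 -m handwheel '[[0,-0.003,0,0,0,0,0],[0,-0.003,0,0,0,0,0],[0,0,0,0,0,0,0]]';python3 w.py;python3 jaw.py now
python3 -m handwheel '[[0,-0.002,0,0,0,0,0],[0,-0.002,0,0,0,0,0],[0,0,0,0,0,0,0]]';python3 w.py;python3 jaw.py now
```

```text
time: 18.18
position: [0.5824, -0.1183, 0.146]
tool_rot: [-2.016, -2.407, -0.0]
ft_force: [-0.0, 5.0, -1.0]
grip_width: 0.003
grip_force: 2.1
t 18.175 jig tcp mm [  -0.3 -101.   146. ] ypr err deg [  0.1   0.  -90. ] F jig [ 0.9  4.9 -1. ] 0.0031309349092400887
turn to jig-90 [-0.1 -0.1  0. ] [0.08 0.27]
now [(np.float64(-7.0), np.float64(9.0)), (np.float64(-6.0), np.float64(9.0)), (np.float64(-7.0), np.float64(9.0)), (np.float64(-7.0), np.float64(8.0))]
time: 18.6
position: [0.5831, -0.1239, 0.1457]
tool_rot: [-2.015, -2.406, 0.0]
ft_force: [0.2, 5.5, -2.6]
grip_width: 0.006
grip_force: 2.4
t 18.6 jig tcp mm [  -0.6 -106.6  145.7] ypr err deg [  0.2   0.  -90. ] F jig [ 1.2  5.4 -2.6] 0.005889251022145112
turn to jig-90 [-0.1 -0.1  0. ] [0.08 0.28]
now [(np.float64(-5.0), np.float64(11.0)), (np.float64(-4.0), np.float64(10.0)), (np.float64(-4.0), np.float64(11.0)), (np.float64(-5.0), np.float64(11.0))]
time: 19.02
position: [0.5835, -0.1271, 0.1455]
tool_rot: [-2.014, -2.405, 0.0]
ft_force: [-0.9, 6.7, -1.8]
grip_width: 0.003
grip_force: 2.7
t 19.025 jig tcp mm [  -0.8 -109.8  145.5] ypr err deg [  0.3   0.  -90.1] F jig [ 0.3  6.8 -1.8] 0.0029737706377459287
turn to jig-90 [-0.2 -0.2  0.1] [0.08 0.29]
now [(np.float64(-46.0), np.float64(12.0)), (np.float64(-4.0), np.float64(13.0)), (np.float64(-4.0), np.float64(12.0)), (np.float64(-4.0), np.float64(11.0))]
```

```bash
python3 -m handwheel '[[0,-0.002,0,0,0,0,0],[0,-0.001,0,0,0,0,0],[0,0,0,0,0,0,0],[0,0,0,0,0,0,0]]';python3 w.py;python3 jaw.py now
python3 -m handwheel '[[0,0.010,0,0,0,0,0],[0,0.010,0,0,0,0,0],[0,0.010,0,0,0,0,0],[0,0,0,0,0,0,0],[0,0,0,0,0,0,0],[0,-0.008,0,0,0,0,0],[0,-0.006,0,0,0,0,0],[0,-0.002,0,0,0,0,0],[0,0,0,0,0,0,0],[0,0,0,0,0,0,0]]';python3 w.py;python3 jaw.py now
```

```text
time: 19.58
position: [0.5838, -0.1296, 0.1454]
tool_rot: [-2.013, -2.405, -0.0]
ft_force: [-0.0, 7.4, -2.1]
grip_width: 0.006
grip_force: 2.9
t 19.575 jig tcp mm [  -0.8 -112.3  145.4] ypr err deg [  0.3   0.  -90.1] F jig [ 1.3  7.2 -2.1] 0.005780818746401557
turn to jig-90 [-0.2 -0.2  0.1] [0.08 0.29]
now [(np.float64(-3.0), np.float64(13.0)), (np.float64(-55.0), np.float64(13.0)), (np.float64(-2.0), np.float64(12.0)), (np.float64(-2.0), np.float64(13.0))]
time: 20.88
position: [0.582, -0.1155, 0.1463]
tool_rot: [-2.014, -2.406, -0.002]
ft_force: [-2.4, 7.0, 1.3]
grip_width: 0.009
grip_force: 3.8
t 20.875 jig tcp mm [ -0.2 -98.2 146.3] ypr err deg [  0.3   0.1 -90.1] F jig [-1.2  7.3  1.3] 0.008576498194848275
turn to jig-90 [-0.1 -0.2  0.1] [0.08 0.27]
now [(np.float64(1.0), np.float64(15.0)), (np.float64(1.0), np.float64(15.0)), (np.float64(1.0), np.float64(15.0)), (np.float64(0.0), np.float64(15.0))]
```

```bash
python3 -m handwheel '[[0,-0.002,0,0,0,0,0],[0,-0.001,0,0,0,0,0],[0,0,0,0,0,0,0],[0,0,0,0,0,0,0]]';python3 w.py;for i in 1 2 3;do python3 jaw.py now; python3 -c "
from bench import ctrl;print(ctrl.get_state()['ft_force'])";done
```

```text
time: 21.42
position: [0.5824, -0.1176, 0.1461]
tool_rot: [-2.012, -2.406, -0.003]
ft_force: [-0.7, 9.2, 1.0]
grip_width: 0.003
grip_force: 4.4
t 21.425 jig tcp mm [-1.000e-01 -1.002e+02  1.461e+02] ypr err deg [  0.3   0.1 -90.1] F jig [0.9 9.1 1. ] 0.003079516232492481
turn to jig-90 [-0.1 -0.3  0.1] [0.07 0.28]
now [(np.float64(2.0), np.float64(12.0)), (np.float64(1.0), np.float64(15.0)), (np.float64(-55.0), np.float64(15.0)), (np.float64(0.0), np.float64(15.0))]
[-0.87368872  8.59348548  1.49637833]
now [(np.float64(2.0), np.float64(15.0)), (np.float64(1.0), np.float64(15.0)), (np.float64(1.0), np.float64(15.0)), (np.float64(0.0), np.float64(15.0))]
[-1.08275362  8.35897888  1.2777324 ]
now [(np.float64(2.0), np.float64(15.0)), (np.float64(1.0), np.float64(15.0)), (np.float64(-6.0), np.float64(15.0)), (np.float64(0.0), np.float64(15.0))]
[-1.5008187   8.93511931  1.44817063]
```

```bash
for i in 1 2; do :; done; python3 -m handwheel '[[0,-0.0015,0,0,0,0,0],[0,-0.0015,0,0,0,0,0],[0,0,0,0,0,0,0],[0,0,0,0,0,0,0]]';python3 w.py;python3 jaw.py now
python3 -m handwheel '[[0,-0.001,0,0,0,0,0],[0,-0.001,0,0,0,0,0],[0,0,0,0,0,0,0],[0,0,0,0,0,0,0]]';python3 w.py;for i in 1 2 3;do python3 jaw.py now; python3 -c "
from bench import ctrl;print(ctrl.get_state()['ft_force'])";done
```

```text
time: 22.08
position: [0.5828, -0.1198, 0.1458]
tool_rot: [-2.011, -2.405, -0.003]
ft_force: [-1.4, 9.8, 0.7]
grip_width: 0.01
grip_force: 4.7
t 22.075 jig tcp mm [  -0.2 -102.5  145.8] ypr err deg [  0.4   0.2 -90.2] F jig [0.3 9.9 0.7] 0.00980364860780919
turn to jig-90 [-0.1 -0.4  0.2] [0.07 0.28]
now [(np.float64(-48.0), np.float64(15.0)), (np.float64(-45.0), np.float64(15.0)), (np.float64(2.0), np.float64(15.0)), (np.float64(2.0), np.float64(15.0))]
time: 22.62
position: [0.5832, -0.1228, 0.1454]
tool_rot: [-2.012, -2.405, -0.002]
ft_force: [-0.4, 7.6, -1.6]
grip_width: 0.004
grip_force: 3.5
t 22.625 jig tcp mm [  -0.3 -105.5  145.4] ypr err deg [  0.3   0.1 -90.1] F jig [ 0.9  7.5 -1.6] 0.003659902054419379
turn to jig-90 [-0.1 -0.3  0.1] [0.08 0.28]
now [(np.float64(0.0), np.float64(15.0)), (np.float64(-1.0), np.float64(15.0)), (np.float64(-2.0), np.float64(15.0)), (np.float64(0.0), np.float64(14.0))]
[ 0.04364245  8.06843841 -1.63438864]
now [(np.float64(-1.0), np.float64(15.0)), (np.float64(-1.0), np.float64(15.0)), (np.float64(-2.0), np.float64(15.0)), (np.float64(-36.0), np.float64(14.0))]
[ 0.73695099  7.47317698 -2.01437715]
now [(np.float64(-1.0), np.float64(15.0)), (np.float64(-1.0), np.float64(15.0)), (np.float64(-2.0), np.float64(15.0)), (np.float64(0.0), np.float64(14.0))]
[ 0.77597173  7.46119931 -2.09768503]
```

```bash
python3 -m handwheel '[[0,-0.0015,0,0,0,0,0],[0,-0.0015,0,0,0,0,0],[0,0,0,0,0,0,0],[0,0,0,0,0,0,0]]';python3 w.py|head -1;python3 jaw.py now now
python3 -m handwheel '[[0,-0.0015,0,0,0,0,0],[0,-0.0015,0,0,0,0,0],[0,0,0,0,0,0,0],[0,0,0,0,0,0,0]]' >/dev/null;python3 w.py|head -1;python3 jaw.py now now
```

```text
time: 23.28
position: [0.5835, -0.1249, 0.145]
tool_rot: [-2.011, -2.405, -0.003]
ft_force: [-0.1, 9.6, -3.1]
grip_width: 0.001
grip_force: 3.7
t 23.275 jig tcp mm [  -0.3 -107.7  145. ] ypr err deg [  0.4   0.2 -90.2] F jig [ 1.6  9.4 -3.1] 0.0006259753905501578
now [(np.float64(0.0), np.float64(15.0)), (np.float64(0.0), np.float64(15.0)), (np.float64(0.0), np.float64(15.0)), (np.float64(0.0), np.float64(15.0))]
now [(np.float64(0.0), np.float64(15.0)), (np.float64(-1.0), np.float64(15.0)), (np.float64(0.0), np.float64(15.0)), (np.float64(0.0), np.float64(15.0))]
t 23.875 jig tcp mm [  -0.4 -109.9  144.8] ypr err deg [  0.5   0.2 -90.2] F jig [ 1.2 10.5 -3.1] 0.003870462267385933
now [(np.float64(-48.0), np.float64(15.0)), (np.float64(-45.0), np.float64(15.0)), (np.float64(1.0), np.float64(15.0)), (np.float64(0.0), np.float64(15.0))]
now [(np.float64(-1.0), np.float64(15.0)), (np.float64(1.0), np.float64(15.0)), (np.float64(1.0), np.float64(15.0)), (np.float64(0.0), np.float64(15.0))]
```

```bash
python3 -m handwheel '[[0,-0.001,0,0,0,0,0],[0,-0.001,0,0,0,0,0],[0,0,0,0,0,0,0],[0,0,0,0,0,0,0],[0,0,0,0,0,0,0],[0,0,0,0,0,0,0]]' >/dev/null;python3 w.py|head -1;python3 jaw.py now now
python3 -m handwheel '[[0,0,0,0,0,0,0],[0,0,0,0,0,0,0],[0,0,0,0,0,0,0],[0,0,0,0,0,0,0],[0,0,0,0,0,0,0],[0,0,0,0,0,0,0],[0,0,0,0,0,0,0],[0,0,0,0,0,0,0]]' >/dev/null;python3 w.py|head -1;python3 jaw.py now now
python3 - <<'E'
from h import *
im,d=snap('top','t9');a=cv2.resize(im[155:260,262:362],None,fx=4,fy=4,interpolation=cv2.INTER_CUBIC)
im,d=snap('side','s9');b=cv2.resize(im[130:270,260:360],None,fx=3,fy=3,interpolation=cv2.INTER_CUBIC)
cv2.imwrite('pics/m9.png',np.hstack([a,b]))
E
```

```text
t 24.725 jig tcp mm [  -0.5 -111.4  144.6] ypr err deg [  0.5   0.2 -90.2] F jig [ 0.8 10.8 -4.1] 0.004363433181864789
now [(np.float64(1.0), np.float64(15.0)), (np.float64(1.0), np.float64(15.0)), (np.float64(1.0), np.float64(15.0)), (np.float64(0.0), np.float64(15.0))]
now [(np.float64(1.0), np.float64(15.0)), (np.float64(1.0), np.float64(15.0)), (np.float64(1.0), np.float64(15.0)), (np.float64(0.0), np.float64(15.0))]
t 25.825 jig tcp mm [  -0.5 -111.4  144.6] ypr err deg [  0.5   0.2 -90.2] F jig [ 1.6 10.8 -3.2] 0.0037782240966521925
now [(np.float64(1.0), np.float64(15.0)), (np.float64(1.0), np.float64(15.0)), (np.float64(1.0), np.float64(15.0)), (np.float64(0.0), np.float64(15.0))]
now [(np.float64(1.0), np.float64(15.0)), (np.float64(1.0), np.float64(15.0)), (np.float64(1.0), np.float64(15.0)), (np.float64(0.0), np.float64(15.0))]
```

View pics/m9.png

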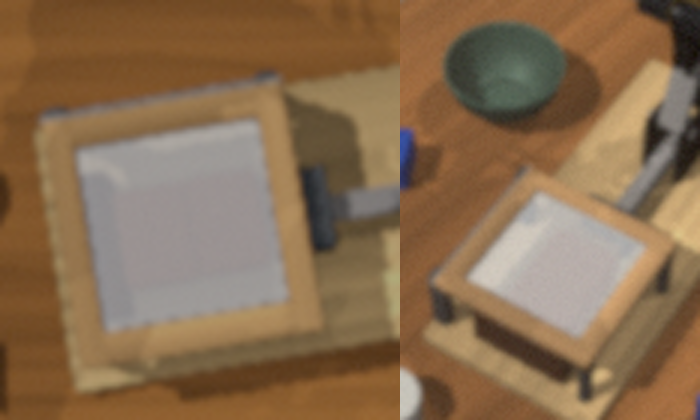

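The picture shows the cover level and the halves joined with no gap, at about (200,225). The jaw is at the cover's edge at (318,208), and the 11 N pull holds steady, which matches a pad squeezed about half way. I'm handing it in.

```bash
python3 -c "
from bench import ctrl;print(ctrl.close_job())"
```

```text
the job is handed in; nothing more can be done
None
```

I handed the job in, with no verdict returned: the cover is level on its posts, the two halves show no gap, and the trigger is held pulled at a steady 11 N, which puts the pad at roughly 5–7 mm (estimated from force and jaw position).

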